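Fit the bearings into a trailer wheel hub

TASK

Put this wheel hub together: drop the open ball bearing with the wide hole into the bore first, all the way down, then the plain spacer ring, then the sealed bearing with the narrow hole, and close the hub with the dust cap, its domed side up and its lip flat on the rim. Each part must lie flat on the one below before the next goes in; leave the hex key, the wrench and the wooden block beside the work where they are.

Things in the scene. Friction and masses are not known exactly. Their poses are not given: they have to be found in the camera images.
- hub: dark steel wheel hub, fixed, bore upright; origin under its centre, z up. Stub 72 mm wide to 10 mm high, flange 116 mm wide from 10 to 20 mm, four upright threaded studs (13 mm thick, 47 mm off axis, 47 mm high). Barrel 68 mm outside, flat rim at 77 mm. Bore 49.5 mm wide, oiled, mouth bevelled from 53.5 mm at the rim to full fit 4 mm lower; it ends on a flat shoulder at 10 mm (67 mm below the rim)
- hub_mouth (a point): centre of the hub's bore at the height of its rim, 77 mm above the hub's origin
- inner_bearing_mid (a point): centre (half height) of the inner bearing: open steel ball bearing, 47 mm outside, 20 mm high, wide 25 mm hole, its balls show between the races. Loose, starts flat on the bench; z is the ring's axis, both faces alike. Grip across the outside (its hole cannot be entered). Goes in first, onto the shoulder
- spacer_mid (a point): centre (half height) of the spacer: plain turned steel ring, 47 mm outside, 39 mm inside (wall 4 mm), 22 mm high. Loose, starts flat on the bench; z is the ring's axis, both faces alike. Goes in second, onto the inner bearing
- outer_bearing_mid (a point): centre (half height) of the outer bearing: sealed bearing, 47 mm outside, 20 mm high, narrow 17 mm hole, a dark rubber seal hides its balls. Loose, starts flat on the bench; z is the ring's axis, both faces alike. Grip across the outside (its hole cannot be entered). Goes in third, onto the spacer; its top is then 5 mm below the rim
- dust_cap: bright metal dust cap, 27 mm high, solid, loose, starts dome up on the bench. Origin under its centre, z up through the dome. From below: spigot 47 mm wide, 4 mm high, that enters the bore; lip 60 mm wide from 4 to 7 mm; cup 42 mm wide with straight sides from 7 to 22 mm (grip there), rounded top. Goes on last, lip on the rim: its origin is then 73 mm above the hub's
- hex_key: bystander, leave alone: black L-shaped hex key, 33x98x7 mm, lying; origin at the centre of its underside
- offcut: bystander, leave alone: pine block, 64x140x38 mm, long along its y axis; origin at the centre of its underside
- wrench: bystander, leave alone: combination wrench, 34x232x6 mm, long along its y axis; origin at the centre of its underside
Mind the look-alikes: they are no part of the job. What is shaped like the part that bears spacer_mid but pink is not meant.

How it is judged:
By the outcome, as a careful person would: the job done as asked, in the order asked, and still so for the second after the job is handed in, with the robot touching nothing.
It also fails if it takes over 96 s, if anything falls off the work surface, if the arm or the gripper's body presses on something with over 40 N, if the wrist force passes 120 N, or if a joint passes its speed limit or range.

ROBOT

A 6-joint arm with a two-finger parallel gripper is mounted at the origin on a cart in front of the work surface, level with it; the furniture and walls round the work are solid. World frame = base frame: x ahead of the robot, y to its left, z up, the work surface at z = 0. Lengths are in m, angles in degrees, forces in N, time in s.
With the tool pointing down it reaches from about 0.4 to 0.825 m from the base axis. Payload 7 kg.
Tool frame: the origin (TCP) lies on the centre line of the jaws, within the pads' length; the fingertips stand 19 mm ahead of it and the grasp point (between the pads) is the TCP (r.tip_extent is the distance from the TCP to the fingertips, in m); z points along the fingers, y is the line along which they close (so a half turn about z gives the same grasp; the last joint's range is limited). The gripper opens to 88 mm and grips with 3 to 60 N. Pads are 19 mm wide; open, the fingers measure 130 mm over their backs; the gripper's body (78 mm by 193 mm) begins 47 mm behind the grasp point.
Start: joints at [91.106, 20.546, 0.682, 0, -70.136, -16.507], TCP at [0.179, 0.651, 0.246] pointing down, gripper open.
Joint ranges: [-176.03, 176.03], [-82.01, 121.73], [-58.28, 71.71], [-173.87, 95.51], [-174.79, -0.11], [-173.66, 173.66]. Speed limits (degrees/s): [136.94, 136.94, 172.46, 180, 180, 180].

INTERFACE

Orientations are given as [roll, pitch, yaw] about the fixed x, y, z axes, in that order (R = Rz(yaw) Ry(pitch) Rx(roll)).
In Python, from plant import r gives the robot as it stands. The module is installed in compiled form; this text tells all that it offers.
- The arm moves only by the tool jog_arm, never from a script. Its argument "deltas" is a list that holds one entry, the list of rows, each a list of 5 numbers: the opening, from -1 (shut) to 1 (fully open), then the shift along the world's x, y, z in cm, then the turn about the world's z in rad. In form: [[[claw, dx, dy, dz, turn], ...]]. A call has 1 to 8 rows; each row shifts and turns the commanded pose from where the row before left it; what a row does not reach is not made up. A row lasts 1/8 s, in which the tool goes at most 62.5 mm and 10.7 degrees, less where a joint would pass 70% of its speed; a pose out of reach is approached as far as the arm can. A call with a gripper value outside its range is refused whole. The fingers move at their own pace and stop on an object; "force" is the grip in N (left out, the last holds). Time passes only in rows, so rows that do not move let the fingers close. It gives the time, the measured TCP pose, the force, the opening and the grip force at its end, in the units of the state.
- r.get_state(): the state, without advancing time (a new reading comes with each control period).
- r.capture(name): name is "scene" or "top" or "wrist"; returns the picture (420x560x3 uint8, blue, green, red); there is no depth.
- r.camera_info(name): a dict with "fx", "fy", "cx", "cy" (pixels), "view" (4x4, takes a point from world to camera coordinates). Camera axes: x right, y up, looking along -z (the intrinsics and any distortion apply to the point x, -y, -z); pixel columns grow to the right and rows downward; lengths in m; the calibration is good to about 2 mm. A picture is of the moment at which its call begins: read the wrist's pose just before it. camera_info takes no time and is no camera call; for the wrist camera it gives the pose at the moment of the call.
- r.close_job(): hands the job in; it is judged then, once.
The state is a dict: "time_s": time; "joints": joint angles; "qd": joint speeds; "joint_torque": joint torques, N m; "tcp_pos": TCP position; "eef_rot": TCP orientation; "contact_force": force on the tool from outside, world axes, zero at the start; "moment": the same for the moment, N m; "gripper_width": finger opening in m; "gripper_force": force on a finger pad.
Only numpy, scipy, OpenCV 4.12 (cv2) and the standard library are available. Lean on these libraries where they do the work, as an engineer would, in place of code of your own. Each camera call takes 0.05 s, during which the arm holds its last target. There are 200 camera calls.

## Working session

There is one attempt and no reset: what is moved stays moved. The work goes in short steps, Python scripts to look and compute and a tool call to move; the robot and the scene stay as the last step left them, time stands still between calls to the robot, and variables do not carry over. Pictures are saved under pics/ and viewed, at most 14 in all, crops included, and the job is handed in when it is done.

Besides the shell and the picture viewer there is one more tool, called after ">>>" in YAML: its name, and indented under it one key for each argument. jog_arm: Moves the arm, as the interface text tells. Its arguments: {"type":"object","properties":{"deltas":{"type":"array"},"force":{"type":"number"}},"required":["deltas"]}

```bash
mkdir -p pics
python3 - <<'E'
from plant import r
import cv2
for n in("scene","top"):
    cv2.imwrite(f"pics/{n}0.png",cv2.resize(r.capture(n),(784,588),interpolation=cv2.INTER_CUBIC))
    i=r.camera_info(n);print(n,i)
print(r.get_state())
E
```

```text
scene {'fx': 462.3650506255048, 'fy': 462.3650506255048, 'cx': 279.65917548521645, 'cy': 211.501835898327, 'view': array([[ 0.47760473, -0.87838451, -0.01828611, -0.31953239],
       [ 0.40614447,  0.20228164,  0.89113905, -0.31818053],
       [-0.77906379, -0.43303903,  0.45336168, -0.85538131],
       [ 0.        ,  0.        ,  0.        ,  1.        ]])}
top {'fx': 398.88580541244085, 'fy': 398.88580541244085, 'cx': 277.8967666946424, 'cy': 213.28479472263615, 'view': array([[-0.02809992, -0.99946157,  0.01694   , -0.04671355],
       [ 0.9976645 , -0.02698587,  0.06274794, -0.60211347],
       [-0.06225701,  0.01866365,  0.99788563, -1.12308677],
       [ 0.        ,  0.        ,  0.        ,  1.        ]])}
{'time_s': 0.1, 'joints': array([ 9.11068696e+01,  2.05881425e+01,  6.41084548e-01, -1.56730989e-02,
       -7.01373645e+01, -1.65080443e+01]), 'qd': array([ 0.04950176, -0.15279548,  0.03209219, -0.00930557, -0.0432753 ,
        0.12866505]), 'joint_torque': array([-5.29978624e-04, -5.84164023e+01,  2.93749970e+01,  7.01545313e+00,
        1.01309278e-02, -5.15830527e-05]), 'tcp_pos': array([0.17917756, 0.65037488, 0.24472936]), 'eef_rot': array([ 1.79914870e+02, -9.86326225e-03, -1.54065034e+01]), 'contact_force': array([ 1.07863357,  0.05915116, -0.50249344]), 'moment': array([-0.07076309,  0.01534594,  0.04130635]), 'gripper_force': 0.0, 'gripper_width': 0.08766353744008042}
```

View pics/scene0.png

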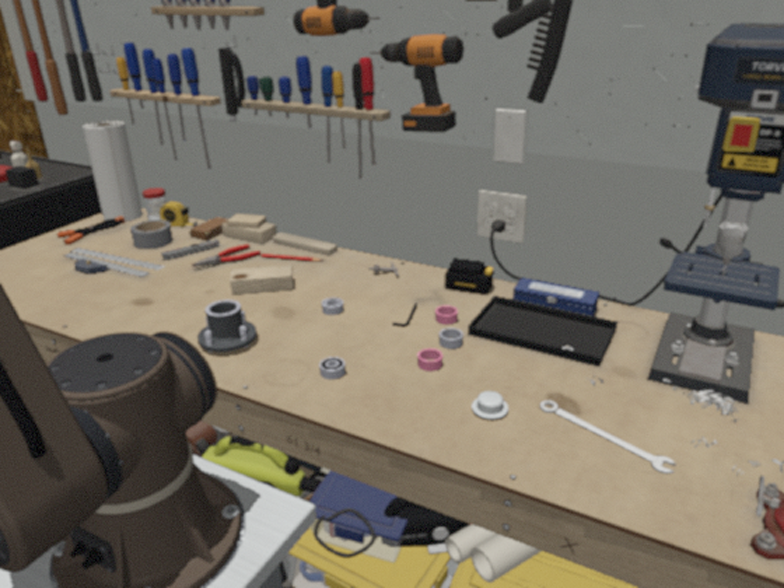

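View pics/top0.png

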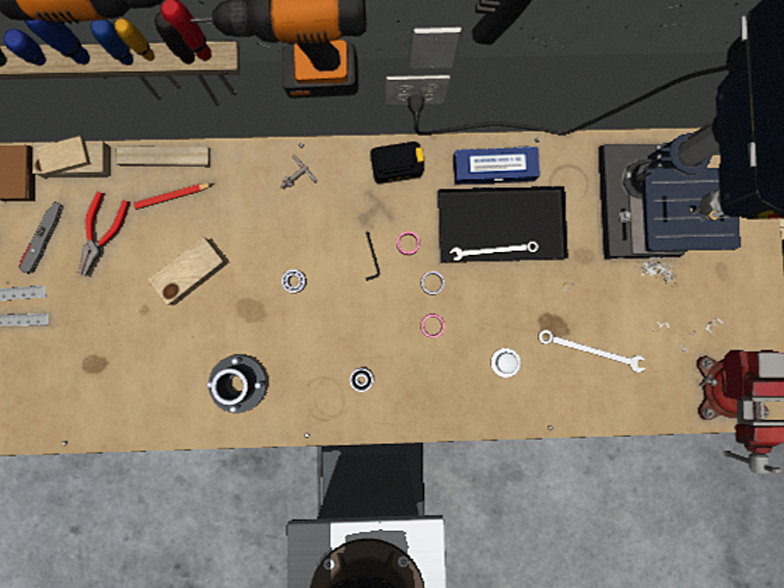

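Top view (784 px picture): the open bearing is at (293,281), the sealed bearing at (362,380), the cap at (505,362) and the hub at (237,383). There are three rings: grey (432,282), pink (408,243) and pink (432,325). The grey one is the spacer, because the task excludes pink. I'll confirm that in one crop.

```bash
cat > h.py <<'E'
import numpy as np,cv2
from plant import r
def px2w(i,u,v,z):
    "pixel -> world point on the plane at height z"
    R=i["view"][:3,:3];t=i["view"][:3,3];c=-R.T@t
    d=R.T@np.array([(u-i["cx"])/i["fx"],-(v-i["cy"])/i["fy"],-1])
    return c+d*(z-c[2])/d[2]
def w2px(i,p):
    q=i["view"][:3,:3]@p+i["view"][:3,3]
    return np.array([i["cx"]-i["fx"]*q[0]/q[2],i["cy"]+i["fy"]*q[1]/q[2]])
E
python3 - <<'E'
from h import *
im=r.capture("top");cv2.imwrite("pics/top_native.png",im)
i=r.camera_info("top")
for n,u,v,z in [("inner",293,281,.02),("spacer",432,282,.022),("outer",362,380,.02),("cap",505,362,.015),("hub",231.5,384,.077),("pinkA",408,243,.022),("pinkB",432,325,.022),("hex",373,256,.0),("block",188,270,.038)]:
    print(n,px2w(i,u/1.4,v/1.4,z).round(4))
a=cv2.resize(im[160:250,280:340],None,fx=6,fy=6,interpolation=cv2.INTER_CUBIC)
b=cv2.resize(im[185:290,190:280],(462,540),interpolation=cv2.INTER_CUBIC)[:540]
cv2.imwrite("pics/crop1.png",cv2.resize(np.hstack([a,b[:, :430]]),(790,540)))
E
```

```text
inner [0.6419 0.1319 0.02  ]
spacer [ 0.6321 -0.1521  0.022 ]
outer [ 0.437  -0.0039  0.02  ]
cap [ 0.4645 -0.2969  0.015 ]
hub [0.4414 0.244  0.077 ]
pinkA [ 0.7138 -0.1054  0.022 ]
pinkB [ 0.5442 -0.1492  0.022 ]
hex [ 0.6919 -0.0326  0.    ]
block [0.6678 0.3387 0.038 ]
```

View pics/crop1.png

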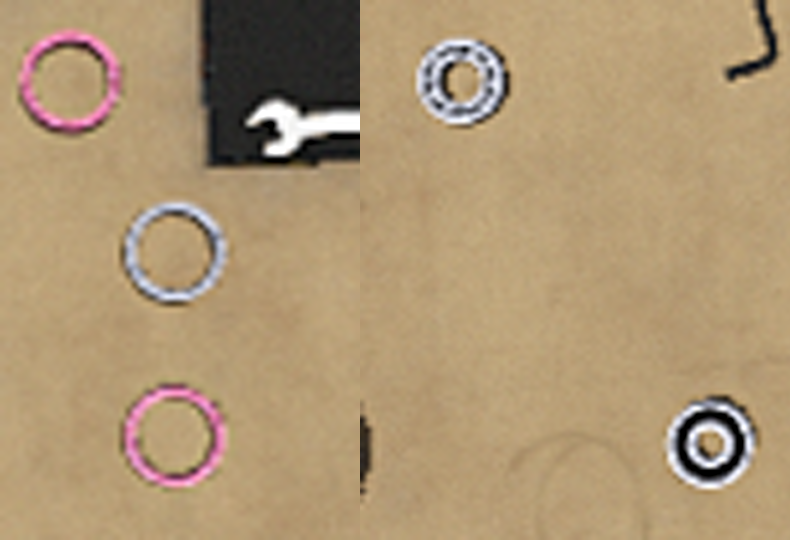

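The crop confirms the choice: the grey ring is the spacer, and the pink ones are decoys. The bearing on the left (balls visible, wide hole) is the inner one. The bearing with the dark seal is the outer one. I'm moving over the hub to measure it with the wrist camera.

>>> jog_arm:
  deltas:
    - [[1, 3.3, -5.1, 0, 0.034], [1, 3.3, -5.1, 0, 0.034], [1, 3.3, -5.1, 0, 0.034], [1, 3.3, -5.1, 0, 0.034], [1, 3.3, -5.1, 0, 0.034], [1, 3.3, -5.1, 0, 0.034], [1, 3.2, -5.0, 0, 0.034], [1, 3.2, -5.0, 0, 0.034]]

```text
time_s: 1.15
tcp_pos: [0.4419, 0.243, 0.2457]
eef_rot: [-180.0, -0.0, 0.3]
contact_force: [1.5, -0.2, 0.0]
gripper_width: 0.0873
gripper_force: 0.0
```

>>> jog_arm:
  deltas:
    - [[1, 0, 0, 0, 0], [1, 0, 0, 0, 0]]

```text
time_s: 1.4
tcp_pos: [0.4413, 0.2445, 0.2455]
eef_rot: [-180.0, 0.0, 0.1]
contact_force: [-0.1, -0.6, -0.5]
gripper_width: 0.0878
gripper_force: 0.0
```

Run:
```python
from h import *
s=r.get_state();print(s["time_s"],s["tcp_pos"],s["eef_rot"])
i=r.camera_info("wrist");im=r.capture("wrist");cv2.imwrite("pics/w_hub.png",im)
print(i); print(w2px(i,np.array([.4414,.244,.077])),w2px(i,np.array(s["tcp_pos"])))
```

```text
1.4 [0.4413408  0.2445035  0.24546115] [-1.79995815e+02  8.91639183e-03  9.86746126e-02]
{'fx': 304.10604856101736, 'fy': 304.10604856101736, 'cx': 273.2273275313067, 'cy': 204.63775590634341, 'view': array([[ 1.92305377e-03, -9.99998127e-01,  2.17174853e-04,
         2.44463781e-01],
       [ 9.64899788e-01,  1.79852478e-03, -2.62612195e-01,
        -3.93029407e-01],
       [ 2.62611312e-01,  7.14569342e-04,  9.64901440e-01,
        -5.05496105e-01],
       [ 0.00000000e+00,  0.00000000e+00,  0.00000000e+00,
         1.00000000e+00]])}
[274.51069516 191.99989574] [274.94697356 266.82670384]
```

View pics/w_hub.png

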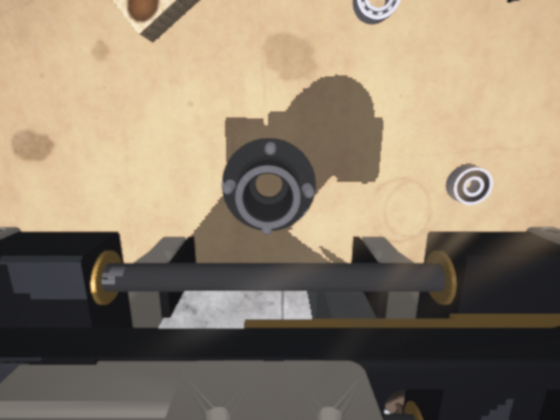

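```bash
cat >> h.py <<'E'
PARTS={"inner":(.02,[.0235,.0125]),"spacer":(.022,[.0235,.0195]),"outer":(.02,[.0235,.0085]),"cap":(.007,[.030]),"hub":(.077,[.034,.02675])}
def fit(im,i,z,radii,xy,span=.012,mask=None):
    "centre (x,y) at height z whose circles lie best on picture edges; returns x,y,score"
    g=cv2.GaussianBlur(im,(0,0),.8).astype(np.float32)
    m=np.sqrt(sum(cv2.Sobel(g,cv2.CV_32F,a,1-a)**2 for a in(0,1)).sum(2))
    th=np.linspace(0,2*np.pi,120,endpoint=False)
    R,t=i["view"][:3,:3],i["view"][:3,3]
    def sc(x,y):
        s=0
        for rr in radii:
            q=np.stack([x+rr*np.cos(th),y+rr*np.sin(th),0*th+z],1)@R.T+t
            u=(i["cx"]-i["fx"]*q[:,0]/q[:,2]).astype(np.float32);v=(i["cy"]+i["fy"]*q[:,1]/q[:,2]).astype(np.float32)
            s+=np.minimum(cv2.remap(m,u[None],v[None],cv2.INTER_LINEAR)[0],250).mean()
        return s
    best=(xy[0],xy[1],sc(*xy))
    for st,n in((.001,int(span*1000)),(.0002,6)):
        x0,y0,_=best
        best=max(((x0+a*st,y0+b*st,sc(x0+a*st,y0+b*st)) for a in range(-n,n+1) for b in range(-n,n+1)),key=lambda c:c[2])
    return np.round(best,4)
E
python3 - <<'E'
from h import *
G={"inner":(.6419,.1319),"spacer":(.6321,-.1521),"outer":(.437,-.0039),"cap":(.4645,-.2969),"hub":(.4414,.244)}
t=cv2.imread("pics/top_native.png");it=r.camera_info("top")
for n in G:print("top",n,fit(t,it,*PARTS[n],G[n]))
s=r.capture("scene");i=r.camera_info("scene")
for n in G:print("scene",n,fit(s,i,*PARTS[n],G[n]))
w=cv2.imread("pics/w_hub.png");i=r.camera_info("wrist")
for n in("hub","outer","inner"):print("wrist",n,fit(w,i,*PARTS[n],G[n],.02))
c=w.copy();p=fit(w,i,*PARTS["hub"],G["hub"],.02)
for rr in PARTS["hub"][1]:
  for a in np.linspace(0,6.28,90):
    u=w2px(i,np.array([p[0]+rr*np.cos(a),p[1]+rr*np.sin(a),.077]));cv2.circle(c,(int(round(u[0])),int(round(u[1]))),0,(0,0,255),-1)
a=cv2.resize(c[130:245,200:340],(560,460),interpolation=cv2.INTER_NEAREST)
cv2.imwrite("pics/fit_hub.png",a)
E
```

```text
top inner [6.433000e-01 1.339000e-01 4.586631e+02]
top spacer [ 6.303000e-01 -1.511000e-01  4.099572e+02]
top outer [ 4.360000e-01 -9.000000e-04  4.916713e+02]
top cap [  0.4613  -0.2999 250.    ]
top hub [4.362e-01 2.510e-01 5.000e+02]
scene inner [6.317000e-01 1.189000e-01 2.793085e+02]
scene spacer [ 6.255000e-01 -1.559000e-01  3.460408e+02]
scene outer [ 4.31000e-01 -3.70000e-03  2.81613e+02]
scene cap [  0.4649  -0.2977 180.492 ]
scene hub [4.402000e-01 2.528000e-01 3.998054e+02]
wrist hub [4.352000e-01 2.524000e-01 4.640272e+02]
wrist outer [4.41200e-01 1.37000e-02 4.58256e+02]
wrist inner [6.351000e-01 1.417000e-01 2.265144e+02]
```

View pics/fit_hub.png

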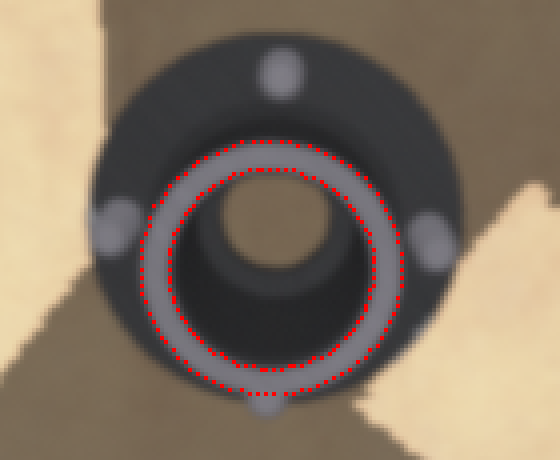

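The fitted circles lie on the hub rim: centre about (0.4352, 0.2524), and the top view agrees within about 1.5 mm. I'll hover over the inner bearing at the same relative height so any bias cancels.

>>> jog_arm:
  deltas:
    - [[1, 5.05, -2.76, -1.4, 0], [1, 5.05, -2.76, -1.4, 0], [1, 5.05, -2.76, -1.4, 0], [1, 5.05, -2.78, -1.5, 0], [1, 0, 0, 0, 0], [1, 0, 0, 0, 0]]

```text
time_s: 2.25
tcp_pos: [0.6429, 0.1352, 0.1879]
eef_rot: [180.0, 0.1, 0.2]
contact_force: [-0.1, 0.2, 0.2]
gripper_width: 0.0873
gripper_force: 0.0
```

```bash
sed -i 's/,250).mean/,2500).mean/' h.py
cat >> h.py <<'E'
def look(n,xy,tag=None,span=.012):
    s=r.get_state();i=r.camera_info("wrist");im=r.capture("wrist")
    p=fit(im,i,*PARTS[n],xy,span)
    print(n,p,"px",w2px(i,np.array([p[0],p[1],PARTS[n][0]])).round(1),"tcp",s["tcp_pos"].round(4),"go cm",((p[:2]-s["tcp_pos"][:2])*100).round(2),"z",s["tcp_pos"][2].round(4),"t",s["time_s"])
    if tag:cv2.imwrite(f"pics/{tag}.png",im)
    return p,im,i
E
python3 - <<'E'
from h import *
look("inner",(.6433,.1339),"w_inner")
t=cv2.imread("pics/top_native.png");it=r.camera_info("top")
G={"inner":(.6419,.1319),"spacer":(.6321,-.1521),"outer":(.437,-.0039),"cap":(.4645,-.2969),"hub":(.4362,.251)}
for n in G:print("top",n,fit(t,it,*PARTS[n],G[n]))
w=cv2.imread("pics/w_hub.png");i=r.camera_info("wrist")
E
```

```text
inner [6.415000e-01 1.351000e-01 2.713857e+02] px [274.  193.3] tcp [0.6429 0.1352 0.1879] go cm [-0.14 -0.01] z 0.1879 t 2.25
top inner [6.433000e-01 1.325000e-01 5.674393e+02]
top spacer [ 6.319000e-01 -1.533000e-01  4.259437e+02]
top outer [ 4.414000e-01 -5.300000e-03  9.670497e+02]
top cap [ 4.641000e-01 -2.995000e-01  4.561027e+02]
top hub [4.376000e-01 2.490000e-01 1.674349e+03]
```

View pics/w_inner.png

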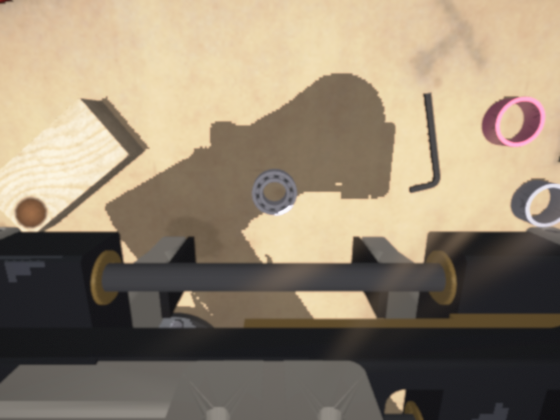

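The inner bearing sits at (274,192), clear of everything around it. Descending to grip with the tips 9 mm above the bench.

>>> jog_arm:
  deltas:
    - [[1, -0.14, 0, -5, 0], [1, 0, 0, -5, 0], [1, 0, 0, -4, 0], [1, 0, 0, -2, 0], [1, 0, 0, 0, 0], [-1, 0, 0, 0, 0], [-1, 0, 0, 0, 0], [-1, 0, 0, 0, 0]]
  force: 30

```text
time_s: 3.3
tcp_pos: [0.6423, 0.1345, 0.0297]
eef_rot: [-180.0, -0.1, 0.2]
contact_force: [-0.0, 0.2, -0.1]
gripper_width: 0.0634
gripper_force: 0.0
```

>>> jog_arm:
  deltas:
    - [[-1, 0, 0, 0, 0], [-1, 0, 0, 0, 0]]

```text
time_s: 3.55
tcp_pos: [0.642, 0.134, 0.0288]
eef_rot: [-180.0, -0.0, 0.2]
contact_force: [-0.9, 0.2, 1.9]
gripper_width: 0.0462
gripper_force: 30.0
```

>>> jog_arm:
  deltas:
    - [[-1, 0, 0, 4, 0], [-1, 0, 0, 4, 0], [-1, -3, 1.6, 4, 0], [-1, -5, 2.8, 0, 0], [-1, -5, 2.8, 0, 0], [-1, -4.6, 2.8, 0, 0], [-1, -3, 1.8, 0, 0], [-1, 0, 0, 0, 0]]

```text
time_s: 4.55
tcp_pos: [0.4342, 0.253, 0.1489]
eef_rot: [-180.0, 0.0, 0.3]
contact_force: [0.4, 0.6, -1.2]
gripper_width: 0.0462
gripper_force: 30.0
```

>>> jog_arm:
  deltas:
    - [[-1, 0, 0, 0, 0], [-1, 0, 0, 0, 0]]

```text
time_s: 4.8
tcp_pos: [0.4364, 0.2517, 0.1484]
eef_rot: [180.0, 0.0, 0.1]
contact_force: [-0.6, -0.5, -1.0]
gripper_width: 0.0461
gripper_force: 30.0
```

Run:
```python
from h import *
s=r.get_state();print(s["tcp_pos"],s["gripper_width"])
look("hub",(.4352,.2524),"w_h2",.006)
im=r.capture("wrist");cv2.imwrite("pics/w_h2c.png",cv2.resize(im[100:330,130:430],None,fx=2.5,fy=2.5))
```

```text
[0.43644866 0.25174733 0.14838959] 0.04605341033299302
hub [4.356000e-01 2.514000e-01 4.573461e+02] px [274.8 222.8] tcp [0.4364 0.2517 0.1484] go cm [-0.08 -0.03] z 0.1484 t 4.8
```

View pics/w_h2c.png

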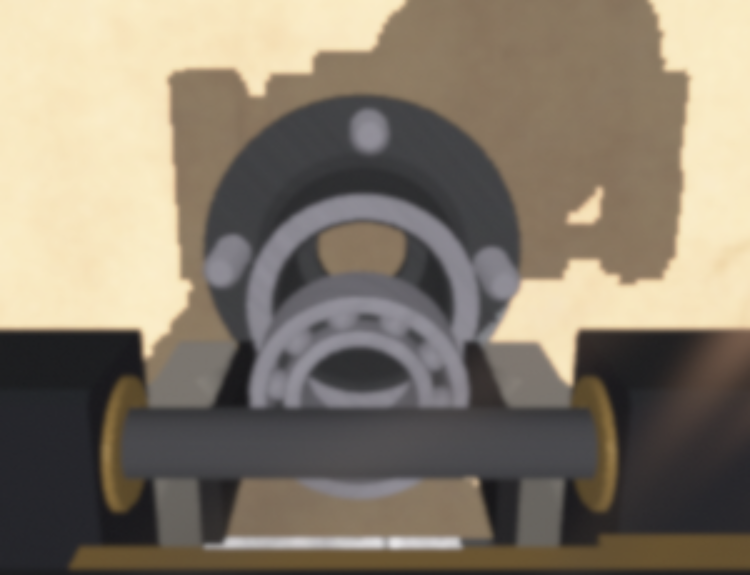

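Run:
```python
from h import *
s=r.get_state();i=r.camera_info("wrist");im=r.capture("wrist");print(s["tcp_pos"])
z=s["tcp_pos"][2]-.0088
print(fit(im,i,z,[.0235,.0125],s["tcp_pos"][:2],.006),fit(im,i,z,[.0235],s["tcp_pos"][:2],.006),fit(im,i,.077,[.034,.02675],(.4352,.2524),.006))
```

```text
[0.43638307 0.25159154 0.14827422]
[4.358000e-01 2.526000e-01 3.056699e+02] [  0.4358   0.2526 145.4874] [4.356000e-01 2.514000e-01 4.590796e+02]
```

>>> jog_arm:
  deltas:
    - [[-1, 0, -0.06, -2, 0], [-1, 0, 0, -1.5, 0], [-1, 0, 0, -0.5, 0], [-1, 0, 0, -0.5, 0], [-1, 0, 0, -0.3, 0], [-1, 0, 0, -0.25, 0], [-1, 0, 0, 0, 0], [-1, 0, 0, 0, 0]]

```text
time_s: 5.95
tcp_pos: [0.4359, 0.2517, 0.0983]
eef_rot: [-180.0, -0.0, 0.2]
contact_force: [0.3, 0.3, -1.1]
gripper_width: 0.046
gripper_force: 30.0
```

No contact force, so it's in freely. Releasing it to drop.

>>> jog_arm:
  deltas:
    - [[1, 0, 0, 0, 0], [1, 0, 0, 0, 0], [1, 0, 0, 0, 0], [1, 0, 0, 0, 0], [1, 0, 0, 4, 0], [1, 0, 0, 5, 0], [1, 0, 0, 5, 0], [1, 0, 0, 0, 0]]

```text
time_s: 6.95
tcp_pos: [0.4375, 0.253, 0.2423]
eef_rot: [-179.7, -0.3, 0.2]
contact_force: [-0.3, 0.1, -1.1]
gripper_width: 0.0875
gripper_force: 0.0
```

>>> jog_arm:
  deltas:
    - [[1, 0, 0, 0.7, 0], [1, 0, 0, 0, 0]]

```text
time_s: 7.2
tcp_pos: [0.4357, 0.2513, 0.2446]
eef_rot: [180.0, 0.0, 0.2]
contact_force: [-0.2, -0.3, 0.4]
gripper_width: 0.0878
gripper_force: 0.0
```

Run:
```python
from h import *
p,im,i=look("hub",(.4356,.2518),None,.006)
u=w2px(i,np.array([p[0],p[1],.077])).astype(int)
for z in(.010,.030):print(z,fit(im,i,z,[.0125],p[:2],.006))
cv2.imwrite("pics/w_h3.png",cv2.resize(im[u[1]-60:u[1]+50,u[0]-70:u[0]+70],None,fx=4,fy=4))
```

```text
hub [4.356000e-01 2.514000e-01 4.830938e+02] px [273.8 192.3] tcp [0.4357 0.2513 0.2446] go cm [-0.01  0.01] z 0.2446 t 7.2
0.01 [  0.4314   0.2524 107.1423]
0.03 [  0.4354   0.2524 105.6308]
```

View pics/w_h3.png

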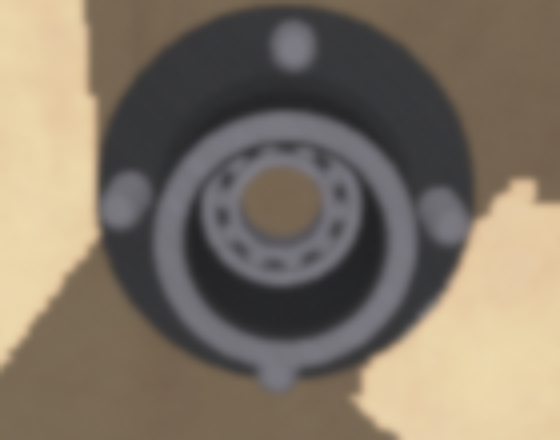

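The inner bearing is down and flat on the shoulder: its fit at z = 30 mm is concentric with the bore. Next is the spacer (grey ring).

>>> jog_arm:
  deltas:
    - [[1, 2.4, -5.0, 0, 0], [1, 2.4, -5.0, 0, 0], [1, 2.4, -5.0, -0.7, 0], [1, 2.4, -5.0, -1, 0], [1, 2.4, -5.0, -1, 0], [1, 2.4, -5.0, -1, 0], [1, 2.5, -5.1, -1, 0], [1, 2.5, -5.1, -0.8, 0]]

```text
time_s: 8.25
tcp_pos: [0.63, -0.1522, 0.1882]
eef_rot: [180.0, 0.1, 0.2]
contact_force: [1.6, 0.8, 0.2]
gripper_width: 0.0874
gripper_force: 0.0
```

>>> jog_arm:
  deltas:
    - [[1, 0, 0, 0, 0], [1, 0, 0, 0, 0], [1, 0, 0, 0, 0]]

```text
time_s: 8.62
tcp_pos: [0.6296, -0.1495, 0.19]
eef_rot: [-180.0, 0.0, 0.3]
contact_force: [-0.4, 0.1, 0.6]
gripper_width: 0.0877
gripper_force: 0.0
```

Run:
```python
from h import *
p,im,i=look("spacer",(.630,-.1505))
cv2.imwrite("pics/w_sp.png",im)
u=w2px(i,np.array([p[0]+.0215,p[1],.022])).astype(int);print(im[u[1],u[0]])
```

```text
spacer [ 6.306000e-01 -1.505000e-01  4.836341e+02] px [275.  191.2] tcp [ 0.6296 -0.1495  0.19  ] go cm [ 0.1 -0.1] z 0.19 t 8.625
[142 134 136]
```

View pics/w_sp.png

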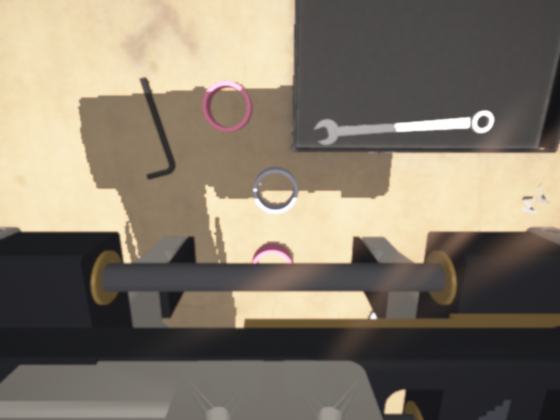

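The grey spacer is at (275,191), with pink rings at (228,106) and (272,262), both outside the finger path. Gripping.

>>> jog_arm:
  deltas:
    - [[1, 0.1, -0.1, -5, 0], [1, 0, 0, -5, 0], [1, 0, 0, -4, 0], [1, 0, 0, -2, 0], [1, 0, 0, 0, 0], [-1, 0, 0, 0, 0], [-1, 0, 0, 0, 0], [-1, 0, 0, 0, 0]]
  force: 30

```text
time_s: 9.68
tcp_pos: [0.6314, -0.1514, 0.0312]
eef_rot: [-180.0, -0.1, 0.2]
contact_force: [-0.8, 0.2, -0.1]
gripper_width: 0.0631
gripper_force: 0.0
```

>>> jog_arm:
  deltas:
    - [[-1, 0, 0, 0, 0], [-1, 0, 0, 0, 0]]

```text
time_s: 9.93
tcp_pos: [0.631, -0.1515, 0.0304]
eef_rot: [180.0, -0.0, 0.2]
contact_force: [-0.7, -0.1, 2.1]
gripper_width: 0.0457
gripper_force: 30.0
```

>>> jog_arm:
  deltas:
    - [[-1, 0, 0, 4, 0], [-1, 0, 0, 4, 0], [-1, -1.9, 4, 3.8, 0], [-1, -2.5, 5.2, 0, 0], [-1, -2.5, 5.2, 0, 0], [-1, -2.5, 5.2, 0, 0], [-1, -2.5, 5.2, 0, 0], [-1, -2.5, 5.2, 0, 0]]

```text
time_s: 10.92
tcp_pos: [0.4859, 0.15, 0.1482]
eef_rot: [-180.0, -0.0, 0.2]
contact_force: [-0.5, 0.3, -0.2]
gripper_width: 0.0454
gripper_force: 30.0
```

>>> jog_arm:
  deltas:
    - [[-1, -2.5, 5.2, 0, 0], [-1, -2.6, 5.1, 0, 0], [-1, 0, 0, 0, 0], [-1, 0, 0, 0, 0], [-1, 0, 0, 0, 0]]

```text
time_s: 11.55
tcp_pos: [0.4361, 0.2505, 0.148]
eef_rot: [180.0, 0.0, 0.1]
contact_force: [0.2, 0.0, -0.6]
gripper_width: 0.0453
gripper_force: 30.0
```

Run:
```python
from h import *
s=r.get_state();i=r.camera_info("wrist");im=r.capture("wrist");print(s["tcp_pos"])
z=s["tcp_pos"][2]-.0084
print(fit(im,i,z,[.0235,.0195],s["tcp_pos"][:2],.006),fit(im,i,.077,[.034,.02675],(.4356,.2514),.006))
```

```text
[0.43614774 0.25053928 0.14796467]
[4.351000e-01 2.515000e-01 2.791401e+02] [4.356000e-01 2.514000e-01 4.895658e+02]
```

>>> jog_arm:
  deltas:
    - [[-1, 0.03, 0.05, -2, 0], [-1, 0, 0, -1.5, 0], [-1, 0, 0, -0.5, 0], [-1, 0, 0, -0.5, 0], [-1, 0, 0, -0.3, 0], [-1, 0, 0, -0.2, 0], [-1, 0, 0, 0, 0], [-1, 0, 0, 0, 0]]

```text
time_s: 12.6
tcp_pos: [0.4361, 0.252, 0.0982]
eef_rot: [180.0, -0.0, 0.2]
contact_force: [0.8, -2.2, -0.9]
gripper_width: 0.0456
gripper_force: 30.0
```

>>> jog_arm:
  deltas:
    - [[-1, 0, -0.06, 0, 0], [1, 0, 0, 0, 0], [1, 0, 0, 0, 0], [1, 0, 0, 0, 0], [1, 0, 0, 0, 0], [1, 0, 0, 4.7, 0], [1, 0, 0, 5, 0], [1, 0, 0, 5, 0]]

```text
time_s: 13.6
tcp_pos: [0.436, 0.2513, 0.2467]
eef_rot: [180.0, 0.0, 0.2]
contact_force: [0.7, 1.4, 0.2]
gripper_width: 0.088
gripper_force: 0.0
```

>>> jog_arm:
  deltas:
    - [[1, 0, 0, 0, 0], [1, 0, 0, 0, 0], [1, 0, 0, 0, 0]]

```text
time_s: 13.98
tcp_pos: [0.4356, 0.2509, 0.2437]
eef_rot: [179.9, 0.1, 0.2]
contact_force: [-0.3, 0.1, 0.8]
gripper_width: 0.0881
gripper_force: 0.0
```

Run:
```python
from h import *
p,im,i=look("hub",(.4356,.2514),None,.006)
u=w2px(i,np.array([p[0],p[1],.077])).astype(int)
print(fit(im,i,.052,[.0235,.0195],p[:2],.006),fit(im,i,.052,[.0195],p[:2],.006))
cv2.imwrite("pics/w_h4.png",cv2.resize(im[u[1]-60:u[1]+50,u[0]-70:u[0]+70],None,fx=4,fy=4))
```

```text
hub [4.358000e-01 2.514000e-01 4.695454e+02] px [273.3 192. ] tcp [0.4356 0.2509 0.2437] go cm [0.02 0.05] z 0.2437 t 13.975
[4.358000e-01 2.526000e-01 3.121639e+02] [  0.4308   0.2536 158.6293]
```

View pics/w_h4.png

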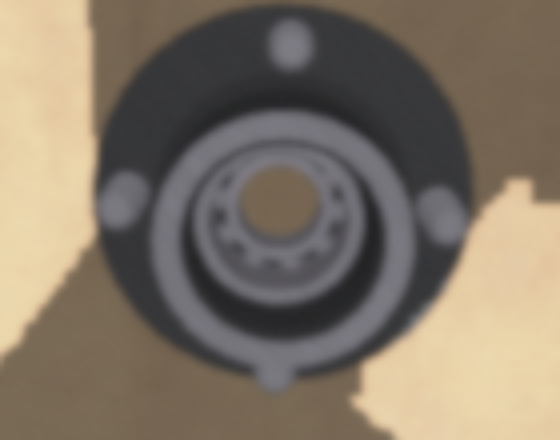

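The spacer is seated flat at 52 mm on the bearing. Now the sealed bearing.

>>> jog_arm:
  deltas:
    - [[1, 0.1, -5, 0, 0], [1, 0.1, -5, -1, 0], [1, 0.1, -5, -1.5, 0], [1, 0.1, -5, -1.5, 0], [1, 0, -5.3, -1.5, 0], [1, 0, 0, 0, 0], [1, 0, 0, 0, 0], [1, 0, 0, 0, 0]]

```text
time_s: 15.02
tcp_pos: [0.4405, -0.0008, 0.1901]
eef_rot: [180.0, -0.0, 0.3]
contact_force: [-0.6, 0.8, -0.0]
gripper_width: 0.0877
gripper_force: 0.0
```

Run:
```python
from h import *
p,im,i=look("outer",(.4394,-.0025),"w_ob")
c=im.copy()
for rr in PARTS["outer"][1]:
  for a in np.linspace(0,6.28,60):
    u=w2px(i,np.array([p[0]+rr*np.cos(a),p[1]+rr*np.sin(a),.02]));cv2.circle(c,(int(round(u[0])),int(round(u[1]))),0,(0,0,255),-1)
cv2.imwrite("pics/w_ob2.png",cv2.resize(c[100:260,150:400],None,fx=3,fy=3))
```

```text
outer [ 4.270000e-01 -5.900000e-03  4.627758e+02] px [278.8 204.3] tcp [ 0.4405 -0.0008  0.1901] go cm [-1.35 -0.51] z 0.1901 t 15.025
```

View pics/w_ob2.png

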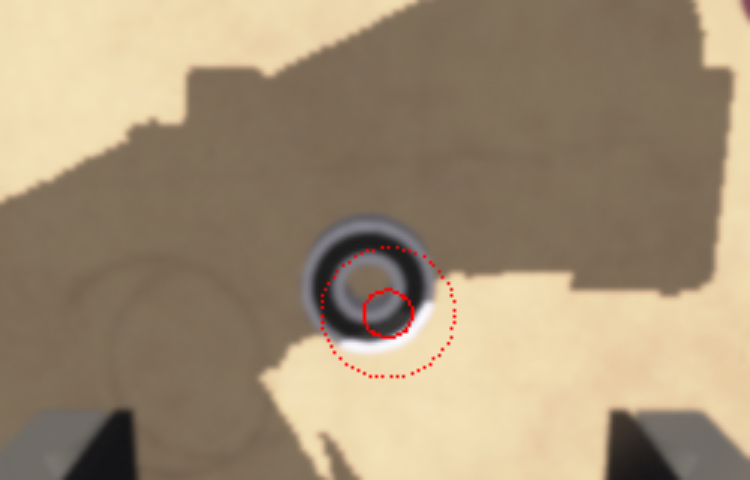

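The fit was pulled off by the shadow edge. The sealed bearing is really at crop (369,286), which is image (273,195.3). Refitting locally.

Run:
```python
from h import *
i=r.camera_info("wrist");im=cv2.imread("pics/w_ob.png");t=r.get_state()["tcp_pos"]
p=px2w(i,273,195.3,.02);print(p,t)
im2=np.minimum(im,150)
for rd in([.0235,.0085],[.0235],[.0085]):print(fit(im2,i,.02,rd,p[:2],.004))
```

```text
[4.36660672e-01 4.30630287e-04 2.00000000e-02] [ 0.44044342 -0.00062439  0.19017319]
[4.411000e-01 3.400000e-03 3.594396e+02]
[4.41100e-01 3.60000e-03 1.74965e+02]
[4.413000e-01 2.200000e-03 1.900068e+02]
```

Run:
```python
from h import *
i=r.camera_info("wrist");im=cv2.imread("pics/w_ob.png");t=r.get_state()["tcp_pos"]
g=im.max(2)[165:225,240:310]
for th in(50,60,75):
    m=(g<th).astype(np.uint8);cs,_=cv2.findContours(m,cv2.RETR_CCOMP,cv2.CHAIN_APPROX_NONE)
    for c in cs:
        if len(c)>15:
            e=cv2.fitEllipse(c);u,v=e[0][0]+240,e[0][1]+165
            print(th,round(u,2),round(v,2),np.round(e[1],1),px2w(i,u,v,.02).round(4),t.round(4))
```

```text
50 272.07 194.85 [30.5 32.5] [0.4371 0.0014 0.02  ] [ 0.4404 -0.0006  0.1902]
60 272.15 194.72 [33.1 35.5] [0.4373 0.0013 0.02  ] [ 0.4404 -0.0006  0.1902]
60 272.41 195.37 [25.9 26.6] [0.4366 0.001  0.02  ] [ 0.4404 -0.0006  0.1902]
75 272.09 194.83 [33.9 36.1] [0.4372 0.0014 0.02  ] [ 0.4404 -0.0006  0.1902]
75 272.43 195.48 [25.3 25.6] [0.4365 0.001  0.02  ] [ 0.4404 -0.0006  0.1902]
```

>>> jog_arm:
  deltas:
    - [[1, -0.33, 0.17, -5, 0], [1, 0, 0, -5, 0], [1, 0, 0, -4.2, 0], [1, 0, 0, -2, 0], [1, 0, 0, 0, 0], [-1, 0, 0, 0, 0], [-1, 0, 0, 0, 0], [-1, 0, 0, 0, 0]]
  force: 30

```text
time_s: 16.08
tcp_pos: [0.4374, 0.0004, 0.0289]
eef_rot: [-180.0, -0.1, 0.2]
contact_force: [-0.2, -0.0, -1.0]
gripper_width: 0.0631
gripper_force: 0.0
```

>>> jog_arm:
  deltas:
    - [[-1, 0, 0, 0, 0], [-1, 0, 0, 0, 0]]

```text
time_s: 16.32
tcp_pos: [0.437, 0.0001, 0.0283]
eef_rot: [-180.0, -0.0, 0.2]
contact_force: [-1.3, -0.7, 4.7]
gripper_width: 0.0461
gripper_force: 30.0
```

>>> jog_arm:
  deltas:
    - [[-1, 0, 0, 4, 0], [-1, 0, 0, 4, 0], [-1, 0, 4, 4, 0], [-1, 0, 5.3, 0, 0], [-1, 0, 5.3, 0, 0], [-1, 0, 5.3, 0, 0], [-1, -0.1, 5.2, 0, 0], [-1, 0, 0, 0, 0]]

```text
time_s: 17.32
tcp_pos: [0.4358, 0.2542, 0.1476]
eef_rot: [-180.0, 0.0, 0.4]
contact_force: [-0.7, 0.1, -3.2]
gripper_width: 0.0459
gripper_force: 30.0
```

>>> jog_arm:
  deltas:
    - [[-1, 0, 0, 0, 0], [-1, 0, 0, 0, 0]]

```text
time_s: 17.58
tcp_pos: [0.4357, 0.2501, 0.1479]
eef_rot: [180.0, 0.0, 0.1]
contact_force: [0.7, -0.6, -1.6]
gripper_width: 0.0465
gripper_force: 30.0
```

Run:
```python
from h import *
s=r.get_state();i=r.camera_info("wrist");im=r.capture("wrist");print(s["tcp_pos"])
z=s["tcp_pos"][2]-.0083
print(fit(im,i,z,[.0235,.0085],s["tcp_pos"][:2],.005),fit(im,i,z,[.0235],s["tcp_pos"][:2],.005),fit(im,i,.077,[.034,.02675],(.4356,.2514),.006))
```

```text
[0.43566842 0.25007237 0.14785024]
[4.395000e-01 2.509000e-01 2.995845e+02] [  0.4349   0.2511 143.001 ] [4.356000e-01 2.514000e-01 4.408193e+02]
```

>>> jog_arm:
  deltas:
    - [[-1, 0.03, 0.06, -2, 0], [-1, 0, 0, -1.5, 0], [-1, 0, 0, -0.5, 0], [-1, 0, 0, -0.5, 0], [-1, 0, 0, -0.3, 0], [-1, 0, 0, -0.2, 0], [-1, 0, 0, 0, 0], [-1, 0, 0, 0, 0]]

```text
time_s: 18.62
tcp_pos: [0.4363, 0.2519, 0.0983]
eef_rot: [-180.0, -0.0, 0.2]
contact_force: [0.7, -0.5, -1.8]
gripper_width: 0.0464
gripper_force: 30.0
```

>>> jog_arm:
  deltas:
    - [[1, 0, 0, 0, 0], [1, 0, 0, 0, 0], [1, 0, 0, 0, 0], [1, 0, 0, 0, 0], [1, 0, 0, 4.7, 0], [1, 0, 0, 5, 0], [1, 0, 0, 5, 0], [1, 0, 0, 0, 0]]

```text
time_s: 19.62
tcp_pos: [0.4378, 0.2532, 0.2494]
eef_rot: [-179.7, -0.3, 0.2]
contact_force: [-0.3, -0.7, -0.5]
gripper_width: 0.0876
gripper_force: 0.0
```

>>> jog_arm:
  deltas:
    - [[1, 0, 0, 0, 0], [1, 0, 0, 0, 0]]

```text
time_s: 19.88
tcp_pos: [0.4357, 0.2512, 0.2438]
eef_rot: [179.9, 0.1, 0.2]
contact_force: [-0.3, 1.3, 0.0]
gripper_width: 0.0873
gripper_force: 0.0
```

Run:
```python
from h import *
p,im,i=look("hub",(.4356,.2514),None,.006)
u=w2px(i,np.array([p[0],p[1],.077])).astype(int)
print(fit(im,i,.072,[.0235,.0085],p[:2],.004))
cv2.imwrite("pics/w_h5.png",cv2.resize(im[u[1]-60:u[1]+50,u[0]-70:u[0]+70],None,fx=4,fy=4))
```

```text
hub [4.35600e-01 2.51600e-01 4.68404e+02] px [273.4 192.2] tcp [0.4357 0.2512 0.2438] go cm [-0.01  0.04] z 0.2438 t 19.875
[4.336000e-01 2.478000e-01 3.985291e+02]
```

View pics/w_h5.png

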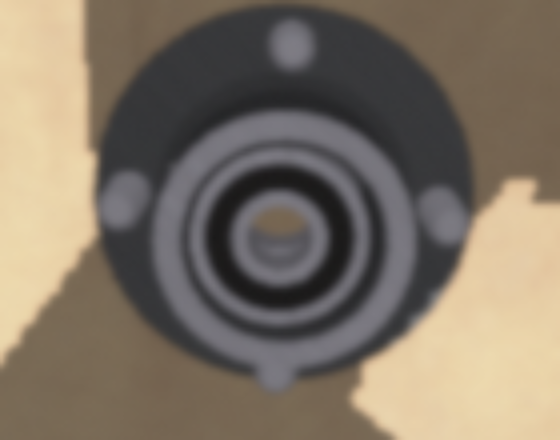

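The sealed bearing is concentric, with its face just below the rim, so it is seated. Now the dust cap.

>>> jog_arm:
  deltas:
    - [[1, 0.3, -5.5, 0, 0], [1, 0.3, -5.5, 0, 0], [1, 0.3, -5.5, 0, 0], [1, 0.3, -5.5, 0, 0], [1, 0.3, -5.5, -1, 0], [1, 0.3, -5.5, -1.2, 0], [1, 0.3, -5.5, -1.2, 0], [1, 0.3, -5.5, -1.2, 0]]

```text
time_s: 20.92
tcp_pos: [0.4597, -0.1901, 0.198]
eef_rot: [180.0, 0.1, 0.2]
contact_force: [2.1, 0.9, 0.4]
gripper_width: 0.0879
gripper_force: 0.0
```

>>> jog_arm:
  deltas:
    - [[1, 0.2, -5.5, -1.2, 0], [1, 0, -5.3, -1.2, 0], [1, 0, 0, 0, 0], [1, 0, 0, 0, 0], [1, 0, 0, 0, 0]]

```text
time_s: 21.55
tcp_pos: [0.4623, -0.2954, 0.1751]
eef_rot: [-180.0, -0.0, 0.3]
contact_force: [0.7, 1.1, -0.2]
gripper_width: 0.0878
gripper_force: 0.0
```

Run:
```python
from h import *
p,im,i=look("cap",(.462,-.2965),"w_cap")
c=im.copy()
for a in np.linspace(0,6.28,80):
    u=w2px(i,np.array([p[0]+.03*np.cos(a),p[1]+.03*np.sin(a),.007]));cv2.circle(c,(int(round(u[0])),int(round(u[1]))),0,(0,0,255),-1)
cv2.imwrite("pics/w_cap2.png",cv2.resize(c[100:260,150:400],None,fx=3,fy=3))
```

```text
cap [  0.4612  -0.2967 186.2457] px [275.3 193.2] tcp [ 0.4623 -0.2954  0.1751] go cm [-0.11 -0.13] z 0.1751 t 21.55
```

View pics/w_cap2.png

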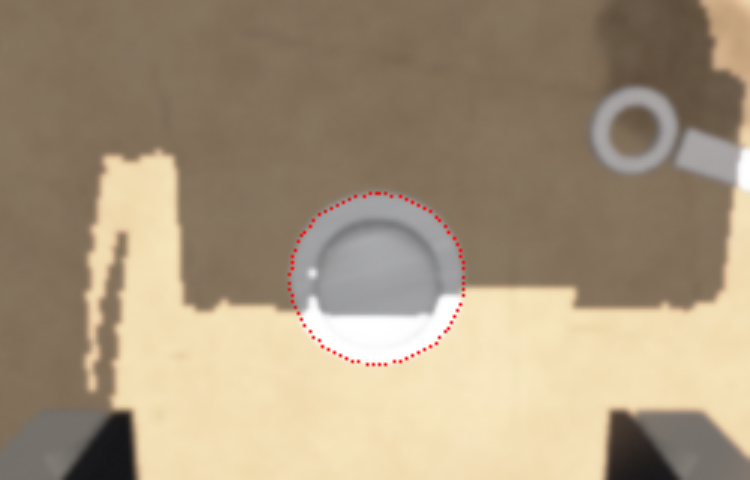

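The fitted lip circle matches the cap at crop (377,279). The wrench ring is up and to the right, out of the finger path. Gripping the cup.

>>> jog_arm:
  deltas:
    - [[1, -0.11, -0.13, -5, 0], [1, 0, 0, -5, 0], [1, 0, 0, -3, 0], [1, 0, 0, -1.5, 0], [1, 0, 0, 0, 0], [1, 0, 0, 0, 0], [-1, 0, 0, 0, 0], [-1, 0, 0, 0, 0]]
  force: 30

```text
time_s: 22.6
tcp_pos: [0.4615, -0.2977, 0.0309]
eef_rot: [180.0, -0.1, 0.2]
contact_force: [0.5, 0.1, 0.5]
gripper_width: 0.0727
gripper_force: 0.0
```

>>> jog_arm:
  deltas:
    - [[-1, 0, 0, 0, 0], [-1, 0, 0, 0, 0], [-1, 0, 0, 0, 0], [-1, 0, 0, 0, 0]]

```text
time_s: 23.1
tcp_pos: [0.4611, -0.2976, 0.0301]
eef_rot: [180.0, 0.0, 0.2]
contact_force: [-0.6, -0.4, 1.4]
gripper_width: 0.0412
gripper_force: 30.0
```

>>> jog_arm:
  deltas:
    - [[-1, 0, 0, 4, 0], [-1, 0, 0, 4, 0], [-1, -0.1, 3, 4, 0], [-1, -0.3, 5.5, 0, 0], [-1, -0.3, 5.5, 0, 0], [-1, -0.3, 5.5, 0, 0], [-1, -0.3, 5.5, 0, 0], [-1, -0.3, 5.5, 0, 0]]

```text
time_s: 24.1
tcp_pos: [0.4446, 0.0091, 0.1502]
eef_rot: [-180.0, -0.0, 0.2]
contact_force: [1.4, -0.6, -0.6]
gripper_width: 0.0417
gripper_force: 30.0
```

>>> jog_arm:
  deltas:
    - [[-1, -0.3, 5.5, 0, 0], [-1, -0.3, 5.5, 0, 0], [-1, -0.2, 5.5, 0, 0], [-1, -0.1, 5.0, 0, 0], [-1, 0, 2.9, 0, 0], [-1, 0, 0, 0, 0], [-1, 0, 0, 0, 0], [-1, 0, 0, 0, 0]]

```text
time_s: 25.1
tcp_pos: [0.436, 0.2505, 0.15]
eef_rot: [180.0, 0.0, 0.1]
contact_force: [-0.9, 1.0, -0.3]
gripper_width: 0.0411
gripper_force: 30.0
```

Run:
```python
from h import *
s=r.get_state();i=r.camera_info("wrist");im=r.capture("wrist");print(s["tcp_pos"])
z=s["tcp_pos"][2]-.0301+.007
print(fit(im,i,z,[.030],s["tcp_pos"][:2],.005),fit(im,i,.077,[.034],(.4356,.2514),.004),fit(im,i,.077,[.034,.02675],(.4356,.2514),.004))
```

```text
[0.43599603 0.25051106 0.15002863]
[  0.4366   0.2513 134.8655] [  0.4354   0.2514 234.5818] [4.35600e-01 2.51400e-01 3.34972e+02]
```

>>> jog_arm:
  deltas:
    - [[-1, -0.05, 0.05, -2, 0], [-1, 0, 0, -1.5, 0], [-1, 0, 0, -0.5, 0], [-1, 0, 0, -0.25, 0], [-1, 0, 0, -0.2, 0], [-1, 0, 0, -0.1, 0], [-1, 0, 0, 0, 0], [-1, 0, 0, 0, 0]]

```text
time_s: 26.15
tcp_pos: [0.4356, 0.252, 0.1047]
eef_rot: [-180.0, -0.0, 0.2]
contact_force: [-0.2, -0.9, -0.7]
gripper_width: 0.0417
gripper_force: 30.0
```

>>> jog_arm:
  deltas:
    - [[-1, 0, 0, -0.08, 0], [-1, 0, 0, -0.06, 0], [-1, 0, 0, -0.04, 0], [-1, 0, 0, 0, 0], [-1, 0, 0, 0, 0]]

```text
time_s: 26.78
tcp_pos: [0.4358, 0.2521, 0.103]
eef_rot: [-180.0, -0.0, 0.2]
contact_force: [1.1, 0.3, 3.3]
gripper_width: 0.042
gripper_force: 30.0
```

A 3.3 N reaction at the expected height means the lip is on the rim. Releasing.

>>> jog_arm:
  deltas:
    - [[1, 0, 0, 0, 0], [1, 0, 0, 0, 0], [1, 0, 0, 0, 0], [1, 0, 0, 0, 0], [1, 0, 0, 4, 0], [1, 0, 0, 5, 0], [1, 0, 0, 5.2, 0], [1, 0, 0, 0, 0]]

```text
time_s: 27.78
tcp_pos: [0.4372, 0.2535, 0.2492]
eef_rot: [-179.7, -0.3, 0.2]
contact_force: [-0.0, 0.9, -0.9]
gripper_width: 0.0876
gripper_force: 0.0
```

>>> jog_arm:
  deltas:
    - [[1, 0, 0, 0, 0], [1, 0, 0, 0, 0], [1, 0, 0, 0, 0]]

```text
time_s: 28.15
tcp_pos: [0.4353, 0.2516, 0.2437]
eef_rot: [179.9, 0.1, 0.2]
contact_force: [-0.0, -0.0, -0.2]
gripper_width: 0.0878
gripper_force: 0.0
```

Run:
```python
from h import *
s=r.get_state();i=r.camera_info("wrist");im=r.capture("wrist");print(s["tcp_pos"],s["time_s"])
print(fit(im,i,.080,[.030],(.4356,.2514),.005),fit(im,i,.077,[.034],(.4356,.2514),.004))
sc=r.capture("scene");u=w2px(r.camera_info("scene"),np.array([.4356,.2514,.08])).astype(int)
w=w2px(i,np.array([.4356,.2514,.08])).astype(int)
f=lambda a,u:cv2.resize(a[u[1]-50:u[1]+50,u[0]-50:u[0]+50],(395,395),interpolation=cv2.INTER_CUBIC)
cv2.imwrite("pics/final.png",np.hstack([f(im,w),f(sc,u)]))
```

```text
[0.43529056 0.25162083 0.24374021] 28.15
[  0.4402   0.2524 147.1759] [  0.4354   0.2514 249.475 ]
```

View pics/final.png

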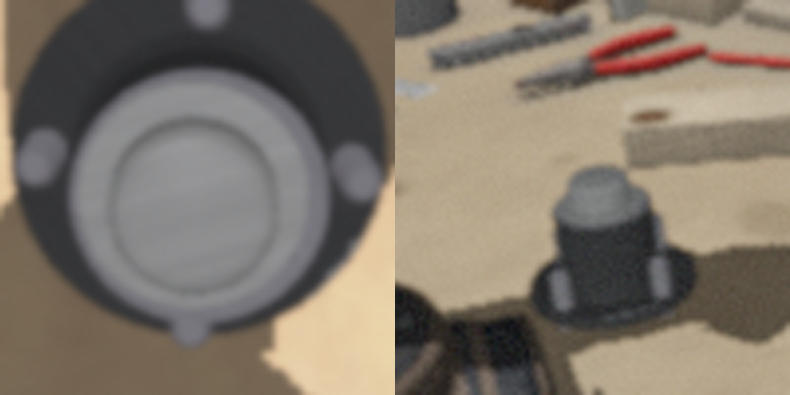

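The cap sits level on the rim, dome up: lip flush in the left crop, level in the right. Handing in.

```bash
python3 -c "
from plant import r
print(r.close_job())"
```

```text
the job is handed in; nothing more can be done
None
```

The hub is assembled in the order asked (open bearing, spacer, sealed bearing, dust cap dome up and level on the rim) and handed in at about 28 s; the hex key, wrench and wooden block were not touched.

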